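# Pin the bench shaker's platform for transport

### The job

Lock the laboratory shaker's platform so that the shaker can be carried: take the long lock pin out of the pin holder, put it upright down through the guide cup on the platform's ear and on through the ear of the base below, fully home with its collar resting on the cup, and let go of it. Leave the short pin in the holder and the beaker, the jar and the dishes where they stand.

Things in the scene. Friction and masses are not known exactly. Their poses are not given: they have to be found in the camera images.
- long_pin_grip (a point): Long lock pin, loose and upright in either holder hole, taller than the short one. Steel shank 14 mm thick, 80 mm long (35 mm of it in the holder), steel collar 38 mm wide, 5 mm thick, above it a black cylindrical handle 24 mm in diameter, 50 mm tall; 160 g. Point: centre of the handle, 25 mm above the collar's top, 30 mm above its underside, 110 mm above the tip; z runs up the pin.
- long_pin_tip (a point): Foot of the long pin: the lower end of its shank, on its axis. The lowest 10 mm of the shank taper from 14 to 8 mm in diameter.
- short_pin_grip (a point): The short pin, which must stay in the holder's other hole: same handle and collar, but its shank is only 30 mm long and its collar rests on the holder. This point is the centre of its handle.
- holder: Grey plastic pin holder fixed to the bench, a block 75 mm (its x) by 165 mm (its y) by 45 mm high; origin at the centre of its underside. Two holes 15 mm in diameter and 35 mm deep in its top, at its y = +45 and -45 mm.
- cup_rim (a point): Centre of the rim of the steel guide cup on the platform's ear, 98 mm above the bench: here the collar comes to rest. The cup is a funnel 10 mm deep, 32 mm wide inside at the rim, narrowing to the 20 mm hole through the 8 mm thick ear. x runs along the platform's edge, y towards its middle.
- lower_hole (a point): Centre of the upper face of the ear of the shaker's base, 55 mm above the bench, right below the platform's ear: a 10 mm thick steel tab with a 20 mm hole through it. Same axes as the cup.
- beaker: Bystander: glass beaker, 68 mm in diameter, 85 mm tall; origin at the centre of its underside.
- jar: Bystander: white jar with a red cap, 64 mm in diameter, 75 mm tall; origin at the centre of its underside.
- dishes: Bystander: two stacked covered culture dishes, 94 mm in diameter, 34 mm tall together; origin at the centre of the underside.
- shaker: White shaker base, 220 mm square, fixed to the bench; origin at the centre of its underside. On it a 230 mm square black platform (top 88 mm above the bench, free to slide 2.5 mm either way along x) with a rack of capped tubes, 71 mm tall, 140 mm or more from the cup. The ears, 50 mm wide, stick out at -y, holes 138.5 mm from the centre.
There are look-alikes about, which are no part of the job. Leave any yellow look-alike of the part that bears long_pin_grip alone.

How it is judged:
At the end, for the whole second after the job is handed in: The long pin stands in both holes: tip at least 25 mm below the top of the base's ear and within 12 mm of its hole's axis, handle centre at most 40 mm above the cup's rim (30 mm fully home) and within 15 mm of its axis, pin within 0.2 rad of upright (horizontal distance between long_pin_tip and lower_hole below 0.012 m and z of long_pin_tip in the frame of lower_hole below -0.025 m and z of long_pin_grip in the frame of cup_rim below 0.04 m and horizontal distance between long_pin_grip and cup_rim below 0.015 m and angle between long_pin_grip's own z axis and vertical below 0.2 rad); the robot touches nothing.
It fails at once if the short pin is taken from its place (moved more than 30 mm) (distance of short_pin_grip from where it was at the start of the episode above 0.03 m).
It fails at once if the beaker, the jar or the dishes are moved more than 40 mm (distance of any of beaker, jar, dishes from where it was at the start of the episode above 0.04 m).
It also fails if it takes over 38 s, if anything falls off the work surface, if the arm or the gripper's body presses on something with over 40 N, if the wrist force passes 120 N, or if a joint passes its speed limit or range.

### The arm

A 7-joint arm with a two-finger parallel gripper is mounted at the origin on the work surface. World frame = base frame: x ahead of the robot, y to its left, z up, the work surface at z = 0. Lengths are in m, angles in rad, forces in N, time in s.
With the tool pointing down it reaches from about 0.35 to 0.9 m from the base axis. Payload 19.9 kg.
Tool frame: the origin (TCP) lies at the very end of the fingers, on their centre line; the grasp point (between the pads) lies 19 mm behind it (manip.grasp_offset is the distance from the TCP to the grasp point, in m); z points along the fingers, y is the line along which they close (so a half turn about z gives the same grasp; the last joint's range is limited). The gripper opens to 94 mm and grips with 3 to 60 N. Pads are 16 mm wide; open, the fingers measure 119 mm over their backs; the gripper's body (75 mm by 177 mm) begins 78 mm behind the grasp point.
Start: joints at [-1.179, 0.417, -0.01, 1.614, 0.005, 1.111, -0.053], TCP at [0.262, 0.567, 0.205] pointing down, gripper open.
Joint ranges: [-2.81, 2.81], [-0.39, 2.02], [-1.27, 1.25], [0.06, 2.57], [-1.19, 4.33], [0.19, 2], [-2.82, 2.82]. Speed limits (rad/s): [1.89, 1.89, 2.39, 2.39, 3.01, 3.01, 3.01].

### API

Orientations are given as a rotation vector (axis times angle).
In Python, from station import manip, viewer gives the robot as it stands. The module is installed in compiled form; this text tells all that it offers.
- The arm moves only by the tool arm_command, never from a script. Its argument "increments" is a list of rows, each a list of 3 entries, a list of its own where there are three numbers: the opening, from 0 (shut) to 1 (fully open), then the shift along the tool's x, y, z scaled (see below), then the turn, a rotation vector about the tool's x, y, z scaled (see below). A call has 1 to 5 rows; each row shifts and turns the commanded pose from where the row before left it, along the tool's axes as they then stand; what a row does not reach is not made up. The controller multiplies each number of a shift by 4 cm and each number of a turn by 5 degrees. A row lasts 1/12 s, in which the tool goes at most 41.7 mm and 7.16 degrees, less where a joint would pass 70% of its speed; a pose out of reach is approached as far as the arm can. A call with a number of a shift or a turn outside -1 to 1 is refused whole. A call with a gripper value outside its range is refused whole. The fingers move at their own pace and stop on an object; "grip_force" is the grip in N (left out, the last holds). Time passes only in rows, so rows that do not move let the fingers close. It gives the time, the measured TCP pose, the force, the opening and the grip force at its end, in the units of the state.
- manip.get_obs(): the state, without advancing time (a new reading comes with each control period).
- viewer.camera(name): name is "scene" or "top" or "wrist"; returns a dict with "frame" (400x640x3 uint8, red, green, blue), "intrinsics" (3x3 intrinsics, pixels), "eye" and "attitude" of the camera in the world; the wrist camera has in their place "hand_eye" (4x4, takes a point from camera to tool coordinates, whose origin is the TCP and whose axes are the flange's). Camera axes: x right, y up, looking along -z (the intrinsics and any distortion apply to the point x, -y, -z); pixel columns grow to the right and rows downward; lengths in m; the calibration is good to about 2 mm. A picture is of the moment at which its call begins: read the wrist's pose just before it. There is no depth.
- manip.sign_off(): hands the job in; it is judged then, once.
The state is a dict: "t": time; "q": joint angles; "joint_vel": joint speeds; "effort": joint torques, N m; "tool_pos": TCP position; "orientation": TCP orientation; "wrist_force": force on the tool from outside, world axes, zero at the start; "wrist_torque": the same for the moment, N m; "opening": opening from 0.0 (shut) to 1.0 (fully open); "gripper_force": force on a finger pad.
Only numpy, scipy, OpenCV 4.12 (cv2) and the standard library are available. Lean on these libraries where they do the work, as an engineer would, in place of code of your own. Each camera call takes 0.05 s, during which the arm holds its last target. There are 200 camera calls.

## Working session

There is one attempt and no reset: what is moved stays moved. The work goes in short steps, Python scripts to look and compute and a tool call to move; the robot and the scene stay as the last step left them, time stands still between calls to the robot, and variables do not carry over. Pictures are saved under pics/ and viewed, at most 10 in all, crops included, and the job is handed in when it is done.

Besides the shell and the picture viewer there is one more tool, called in YAML: its name, and indented under it one key for each argument. arm_command: Moves the arm, as the interface text tells. Shifts and turns lie within -1 to 1; 1 stands for 4 cm of shift or 5 degrees of turn. Its arguments: {"type":"object","properties":{"increments":{"type":"array"},"grip_force":{"type":"number"}},"required":["increments"]}

```bash
mkdir -p pics
cat > h.py <<'E'
import numpy as np,cv2
from scipy.spatial.transform import Rotation as R
from station import manip,viewer
def cam(n):
    o=manip.get_obs(); c=viewer.camera(n); K=np.array(c["intrinsics"])
    if n=="wrist":
        H=np.array(c["hand_eye"]);T=np.eye(4);T[:3,:3]=R.from_rotvec(o["orientation"]).as_matrix();T[:3,3]=o["tool_pos"]
        M=T@H;e,A=M[:3,3],M[:3,:3]
    else:
        e=np.array(c["eye"]);A=np.array(c["attitude"])
        if A.shape!=(3,3): A=R.from_rotvec(A).as_matrix() if A.size==3 else R.from_quat(A).as_matrix()
    return c["frame"],K,e,A,c
def ray(K,A,u,v):
    d=np.linalg.inv(K)@[u,v,1]; return A@[d[0],-d[1],-d[2]]
def onz(K,e,A,u,v,z):
    d=ray(K,A,u,v); return e+d*(z-e[2])/d[2]
def proj(K,e,A,p):
    q=A.T@(np.array(p)-e); w=K@[q[0],-q[1],-q[2]]; return w[:2]/w[2]
E
python3 - <<'E'
from h import *
print(manip.get_obs(),manip.grasp_offset)
for n in("scene","top","wrist"):
    f,K,e,A,c=cam(n);cv2.imwrite(f"pics/{n}0.png",f[...,::-1]);np.savez(n+"0.npz",f=f,K=K,e=e,A=A)
    print(n,K.tolist(),e,A.tolist(),[k for k in c], c.get("attitude"))
E
```

```text
{'t': 0.0, 'q': array([-1.17951539,  0.41796056, -0.01030297,  1.61413851,  0.0046978 ,
        1.11067542, -0.05299029]), 'joint_vel': array([-6.63563135e-05, -1.12516886e-03,  5.49321994e-04,  1.27050686e-03,
       -9.13010783e-04, -1.07786770e-03,  1.28645725e-03]), 'effort': array([ 2.07618934e-03, -8.51274705e+01,  6.40008152e-01, -4.25993192e+01,
       -4.86760098e-02,  1.86881830e-02,  8.16222132e-05]), 'tool_pos': array([0.26198561, 0.56705282, 0.20484864]), 'orientation': array([-6.74456736e-01, -3.06817216e+00,  1.80072476e-03]), 'wrist_force': array([-0.02511804, -0.21549932, -0.70698941]), 'wrist_torque': array([ 0.00652799, -0.03437546, -0.01245635]), 'gripper_force': 0.0, 'opening': 1.0019161405324601} 0.0188
scene [[503.11267055445364, 0.0, 316.62059411024273], [0.0, 503.11267055445364, 188.7517648610342], [0.0, 0.0, 1.0]] [ 1.39800956 -0.25921594  0.90323129] [[0.2509918659652081, -0.668881420408159, 0.6997147480595692], [0.9679805014150473, 0.1764977719336442, -0.1785000991112684], [-0.0041026941850828, 0.7221123056251173, 0.6917636778302259]] ['frame', 'intrinsics
[... 177 characters left out ...]
87111 -0.04829015  0.88037744] [[0.007282591709358466, 0.9989789432481211, -0.04458738392036181], [-0.9999429104654485, 0.006926470745014013, -0.00813632674530242], [-0.007819185883622546, 0.0446440919930669, 0.9989723546636472]] ['frame', 'intrinsics', 'eye', 'attitude'] [ 0.04128061 -0.02875713 -1.5633963 ]
wrist [[288.02626355892875, 0.0, 318.5163911880748], [0.0, 288.02626355892875, 199.74021644300967], [0.0, 0.0, 1.0]] [0.19764845 0.59599    0.38464858] [[0.42034914061089423, -0.8796931377346835, -0.22236587735124114], [0.9073623434368244, 0.4076447350514923, 0.10256387130773985], [0.0004215453884173274, -0.24487905873574276, 0.9695535410136868]] ['frame', 'intrinsics', 'hand_eye'] None
```

View pics/top0.png

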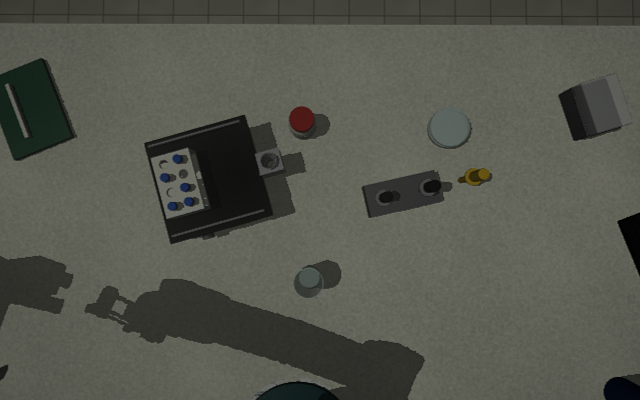

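View pics/scene0.png

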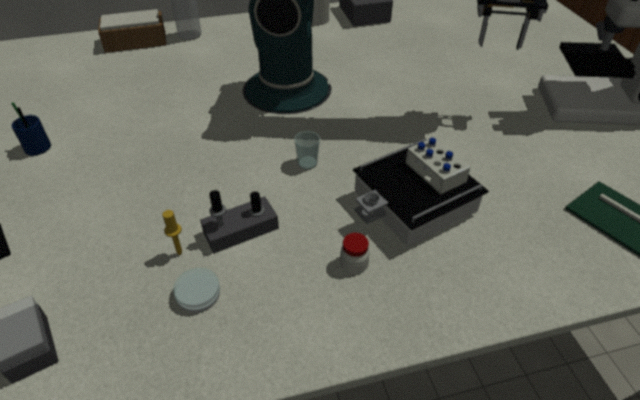

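The top view shows the cup at about (269,160), the holder pins at (387,197) and (431,186), and the yellow look-alike at (478,176). In the scene view the taller (long) pin is on the left, near the yellow one, so in the top view it is the pin at (431,186).

Run:
```python
from h import *
d=np.load("top0.npz");f,K,e,A=d["f"],d["K"],d["e"],d["A"]
g=f.max(2)
def dark(x0,y0,x1,y1,t=30):
    m=(g[y0:y1,x0:x1]<t).astype(np.uint8);n,l,s,c=cv2.connectedComponentsWithStats(m);i=1+s[1:,4].argmax();return c[i]+[x0,y0],s[i]
for b,z in(((418,174,446,198),.12),((375,186,400,208),.1)):
    for t in(25,35): 
        c,s=dark(*b,t);print(c,s,onz(K,e,A,*c,z))
for n,u,v,z in(("cup",269,160,.098),("holder",403,193,.045),("yellow",484,174,.14),("ybase",462,180,0),("jar",302,120,.075),("beaker",309,280,.05)): print(n,onz(K,e,A,u,v,z))
# holder long axis and platform axes
hc=[onz(K,e,A,*p,.045) for p in((363,187),(437,170),(444,200),(370,217))];print("holder",np.round(hc,3).tolist())
pc=[onz(K,e,A,*p,.088) for p in((145,143),(245,115),(272,214),(170,243))];print("plat",np.round(pc,3).tolist())
a=cv2.resize(f[140:225,360:500],None,fx=5,fy=5,interpolation=2);b=cv2.resize(f[140:180,245:315],None,fx=5,fy=5,interpolation=2)
o=np.zeros((425,700,3),np.uint8);o[:]=a
cv2.imwrite("pics/c1.png",np.vstack([o,np.pad(b,((0,0),(0,350),(0,0)))])[:600,:,::-1]*1.0)
```

```text
[432.19642857 185.93452381] [  6   6  17  12 168] [ 0.58840794 -0.28114672  0.12      ]
[432.30729167 186.515625  ] [  6   6  17  16 192] [ 0.58720044 -0.281368    0.12      ]
[386.05       196.66666667] [  4   5  14  12 120] [ 0.56662683 -0.18913642  0.1       ]
[389.02512563 196.54773869] [  4   5  21  12 199] [ 0.56692357 -0.1954596   0.1       ]
cup [0.64394622 0.06157222 0.098     ]
holder [ 0.57848374 -0.23763957  0.045     ]
yellow [ 0.61150872 -0.37960936  0.14      ]
ybase [ 0.613836   -0.38941051  0.        ]
jar [ 0.73739682 -0.0074077   0.075     ]
beaker [ 0.38093239 -0.02516743  0.05      ]
holder [[0.592, -0.147, 0.045], [0.632, -0.315, 0.045], [0.563, -0.331, 0.045], [0.523, -0.163, 0.045]]
plat [[0.681, 0.335, 0.088], [0.744, 0.117, 0.088], [0.528, 0.055, 0.088], [0.464, 0.275, 0.088]][ WARN:0@0.636] global loadsave.cpp:1063 imwrite_ Unsupported depth image for selected encoder is fallbacked to CV_8U.
```

View pics/c1.png

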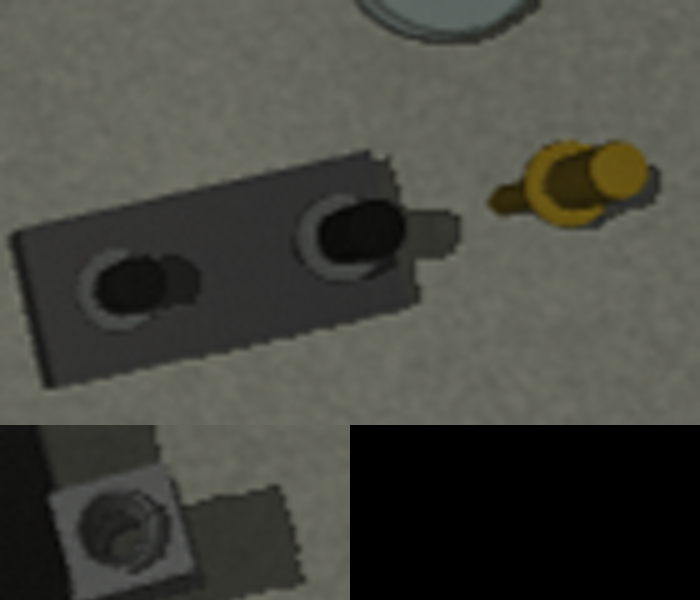

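Targets: long pin near (0.588, -0.281), cup near (0.642, 0.060). Moving over the pin.

arm_command:
  increments:
    - [1, [-0.68, -0.66, -0.25], [0, 0, 0]]
    - [1, [-0.68, -0.66, -0.25], [0, 0, 0]]
    - [1, [-0.68, -0.66, -0.25], [0, 0, 0]]
    - [1, [-0.68, -0.66, -0.25], [0, 0, 0]]
    - [1, [-0.68, -0.66, -0.1], [0, 0, 0]]

```text
t: 0.57
tool_pos: [0.3307, 0.389, 0.2505]
orientation: [0.674, 3.068, 0.002]
wrist_force: [0.7, 0.7, -0.5]
opening: 1.002
gripper_force: 0.0
```

arm_command:
  increments:
    - [1, [-0.68, -0.66, 0], [0, 0, 0]]
    - [1, [-0.68, -0.66, 0], [0, 0, 0]]
    - [1, [-0.68, -0.66, 0], [0, 0, 0]]
    - [1, [-0.68, -0.66, 0], [0, 0, 0]]
    - [1, [-0.68, -0.66, 0], [0, 0, 0]]

```text
t: 0.98
tool_pos: [0.3985, 0.2118, 0.2495]
orientation: [-0.674, -3.068, -0.0]
wrist_force: [0.9, 0.8, 0.1]
opening: 0.998
gripper_force: 0.0
```

arm_command:
  increments:
    - [1, [-0.68, -0.66, 0], [0, 0, 0]]
    - [1, [-0.68, -0.66, 0], [0, 0, 0]]
    - [1, [-0.68, -0.66, 0], [0, 0, 0]]
    - [1, [-0.68, -0.66, 0], [0, 0, 0]]
    - [1, [-0.68, -0.66, 0], [0, 0, 0]]

```text
t: 1.4
tool_pos: [0.4666, 0.0349, 0.2496]
orientation: [0.674, 3.068, 0.0]
wrist_force: [1.2, 0.8, 0.4]
opening: 1.002
gripper_force: 0.0
```

arm_command:
  increments:
    - [1, [-0.68, -0.66, 0], [0, 0, 0]]
    - [1, [-0.68, -0.66, 0], [0, 0, 0]]
    - [1, [-0.68, -0.66, 0], [0, 0, 0]]
    - [1, [-0.68, -0.66, 0], [0, 0, 0]]
    - [1, [-0.68, -0.66, 0], [0, 0, 0]]

```text
t: 1.82
tool_pos: [0.5348, -0.1419, 0.2494]
orientation: [0.674, 3.068, -0.0]
wrist_force: [0.7, -0.0, -0.1]
opening: 1.0
gripper_force: 0.0
```

arm_command:
  increments:
    - [1, [-0.66, -0.65, 0], [0, 0, 0]]
    - [1, [-0.66, -0.65, 0], [0, 0, 0]]
    - [1, [-0.66, -0.65, 0], [0, 0, 0]]
    - [1, [-0.6, -0.6, 0], [0, 0, 0]]
    - [1, [0, 0, 0], [0, 0, 0]]

```text
t: 2.23
tool_pos: [0.585, -0.2822, 0.2486]
orientation: [-0.683, -3.066, 0.005]
wrist_force: [-0.2, -0.4, 0.3]
opening: 1.001
gripper_force: 0.0
```

Run:
```python
from h import *
f,K,e,A,c=cam("wrist");cv2.imwrite("pics/w1.png",f[...,::-1]);np.savez("w1.npz",f=f,K=K,e=e,A=A)
print(manip.get_obs()["tool_pos"],proj(K,e,A,[.588,-.281,.145]),proj(K,e,A,[.588,-.281,.095]))
```

```text
[ 0.58484469 -0.27938658  0.24855436] [321.79934282 200.85421197] [321.40704854 190.36593118]
```

View pics/w1.png

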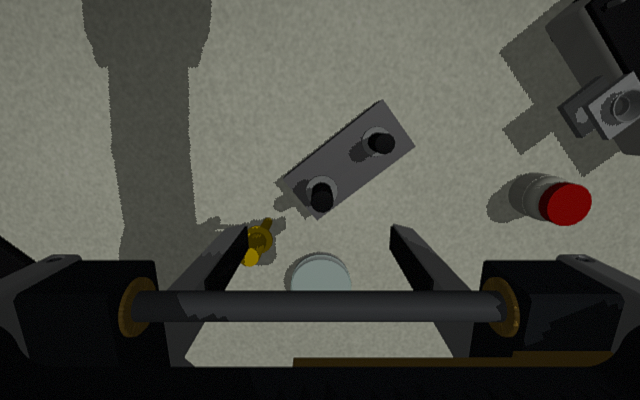

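The wrist view shows the long pin's handle top at about (321,201), where the estimate put it. The fingers straddle that column and the yellow pin is clear of them. Descending and gripping.

arm_command:
  increments:
    - [1, [-0.08, 0, 0.8], [0, 0, 0]]
    - [1, [0, 0, 0.9], [0, 0, 0]]
    - [1, [0, 0, 0.9], [0, 0, 0]]
    - [1, [0, 0, 0.6], [0, 0, 0]]
    - [1, [0, 0, 0.4], [0, 0, 0]]
  grip_force: 30

```text
t: 2.7
tool_pos: [0.5872, -0.2755, 0.1025]
orientation: [-0.672, -3.066, -0.001]
wrist_force: [0.3, 0.5, -0.1]
opening: 0.998
gripper_force: 0.0
```

arm_command:
  increments:
    - [0.5, [0, 0, 0], [0, 0, 0]]
    - [0.2, [0, 0, 0], [0, 0, 0]]
    - [0, [0, 0, 0], [0, 0, 0]]
    - [0, [0, 0, 0], [0, 0, 0]]
    - [0, [0, 0, 0], [0, 0, 0]]

```text
t: 3.12
tool_pos: [0.5889, -0.2774, 0.1068]
orientation: [0.674, 3.067, -0.0]
wrist_force: [-0.5, 0.5, -0.2]
opening: 0.679
gripper_force: 0.0
```

arm_command:
  increments:
    - [0, [0, 0, 0], [0, 0, 0]]
    - [0, [0, 0, 0], [0, 0, 0]]
    - [0, [0, 0, 0], [0, 0, 0]]
    - [0, [0, 0, 0], [0, 0, 0]]
    - [0, [0, 0, 0], [0, 0, 0]]

```text
t: 3.53
tool_pos: [0.5883, -0.2774, 0.1056]
orientation: [0.675, 3.068, -0.0]
wrist_force: [0.9, -0.3, 0.1]
opening: 0.33
gripper_force: 0.0
```

Run:
```python
from h import *
d=np.load("w1.npz");f,K,e,A=d["f"],d["K"],d["e"],d["A"]
cv2.imwrite("pics/c2.png",cv2.resize(f[60:180,540:640],None,fx=5,fy=5,interpolation=2)[...,::-1])
print(onz(K,e,A,623,107,.098))
d=np.load("top0.npz");print(onz(d["K"],d["e"],d["A"],269.6,161,.098))
```

```text
[0.64295497 0.05682329 0.098     ]
[0.64179253 0.06025336 0.098     ]
```

View pics/c2.png

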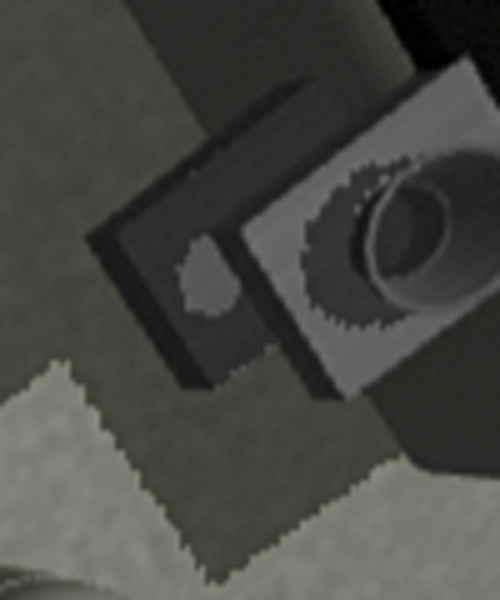

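The crop shows the cup rim as an ellipse centred at about (629,106) in the full picture. The fingers are still closing, so I'll let them finish.

arm_command:
  increments:
    - [0, [0, -0.06, 0.03], [0, 0, 0]]
    - [0, [0, 0, 0], [0, 0, 0]]
    - [0, [0, 0, 0], [0, 0, 0]]
    - [0, [0, 0, 0], [0, 0, 0]]
    - [0, [0, 0, 0], [0, 0, 0]]

```text
t: 3.95
tool_pos: [0.5874, -0.2797, 0.1044]
orientation: [0.675, 3.068, -0.0]
wrist_force: [0.3, 0.1, 2.9]
opening: 0.25
gripper_force: 30.0
```

Run:
```python
from h import *
d=np.load("w1.npz");print(onz(d["K"],d["e"],d["A"],628.8,106.2,.098))
o=manip.get_obs();print(o["tool_pos"],o["wrist_force"],o["wrist_torque"],o["gripper_force"],o["opening"])
```

```text
[0.64479747 0.06270176 0.098     ]
[ 0.58738064 -0.27966916  0.10439774] [0.31544296 0.12088639 2.90731909] [-0.00829964 -0.05264404 -0.01102481] 29.976737201213837 0.2501591902984856
```

arm_command:
  increments:
    - [0, [0, 0, -0.4], [0, 0, 0]]
    - [0, [0, 0, -0.6], [0, 0, 0]]
    - [0, [0, 0, -0.9], [0, 0, 0]]
    - [0, [0, 0, -0.9], [0, 0, 0]]
    - [0, [0, 0, -0.7], [0, 0, 0]]
  grip_force: 40

```text
t: 4.37
tool_pos: [0.5872, -0.2798, 0.2467]
orientation: [0.675, 3.067, -0.001]
wrist_force: [0.1, 0.2, -1.1]
opening: 0.246
gripper_force: 40.0
```

arm_command:
  increments:
    - [0, [0.23, 0.7, 0], [0, 0, 0]]
    - [0, [0.23, 0.85, 0], [0, 0, 0]]
    - [0, [0.23, 0.85, 0], [0, 0, 0]]
    - [0, [0.23, 0.85, 0], [0, 0, 0]]
    - [0, [0.23, 0.85, 0], [0, 0, 0]]

```text
t: 4.78
tool_pos: [0.6141, -0.1097, 0.244]
orientation: [-0.675, -3.068, 0.0]
wrist_force: [0.6, -0.2, -2.4]
opening: 0.248
gripper_force: 40.0
```

arm_command:
  increments:
    - [0, [0.23, 0.85, 0], [0, 0, 0]]
    - [0, [0.23, 0.85, 0], [0, 0, 0]]
    - [0, [0.23, 0.85, 0], [0, 0, 0]]
    - [0, [0.23, 0.85, 0], [0, 0, 0]]
    - [0, [0.23, 0.8, 0], [0, 0, 0]]

```text
t: 5.2
tool_pos: [0.6428, 0.0625, 0.2439]
orientation: [-0.674, -3.068, 0.0]
wrist_force: [0.5, 0.3, -2.0]
opening: 0.246
gripper_force: 40.0
```

arm_command:
  increments:
    - [0, [0, 0, 0], [0, 0, 0]]
    - [0, [0, 0, 0], [0, 0, 0]]
    - [0, [0, 0, 0], [0, 0, 0]]
    - [0, [0, 0, 0], [0, 0, 0]]

```text
t: 5.53
tool_pos: [0.6429, 0.0588, 0.2442]
orientation: [-0.677, -3.068, 0.001]
wrist_force: [-0.3, 0.2, -1.5]
opening: 0.249
gripper_force: 40.0
```

Run:
```python
from h import *
o=manip.get_obs();print(o["tool_pos"],o["wrist_force"],o["opening"])
f,K,e,A,c=cam("wrist");np.savez("w2.npz",f=f,K=K,e=e,A=A)
p=np.array(o["tool_pos"])
for n,q in(("tip",p-[0,0,.092]),("cup",[.6435,.0615,.098])):print(n,q,proj(K,e,A,q))
a=cv2.resize(f[120:270,240:400],None,fx=4,fy=4,interpolation=2)
g,K2,e2,A2,c=cam("scene");np.savez("s2.npz",f=g,K=K2,e=e2,A=A2)
u,v=proj(K2,e2,A2,[.6435,.0615,.12]).astype(int);print(u,v)
cv2.imwrite("pics/w2.png",a[...,::-1]); cv2.imwrite("pics/s2.png",cv2.resize(g[v-80:v+40,u-60:u+60],None,fx=4.5,fy=4.5,interpolation=2)[...,::-1])
```

```text
[0.6428876  0.05883321 0.24420716] [-0.26829199  0.24611912 -1.46701863] 0.24924979048211643
tip [0.6428876  0.05883321 0.15220716] [319.21345133 201.61563804]
cup [0.6435, 0.0615, 0.098] [321.3822777  189.36268664]
372 190
```

View pics/w2.png

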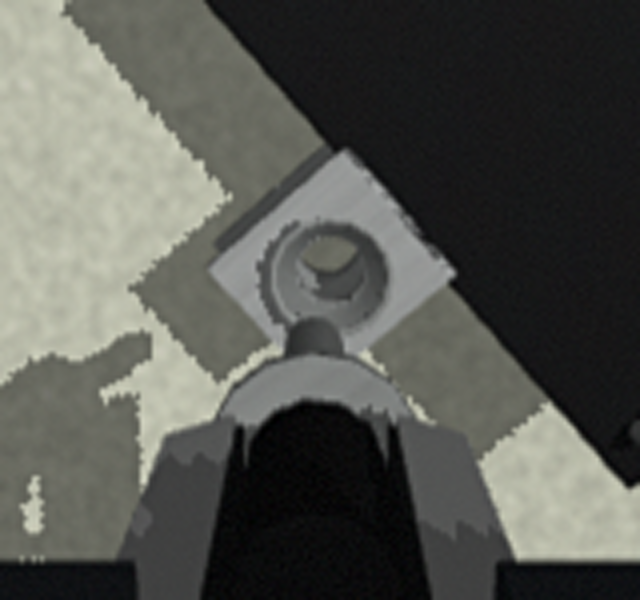

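View pics/s2.png

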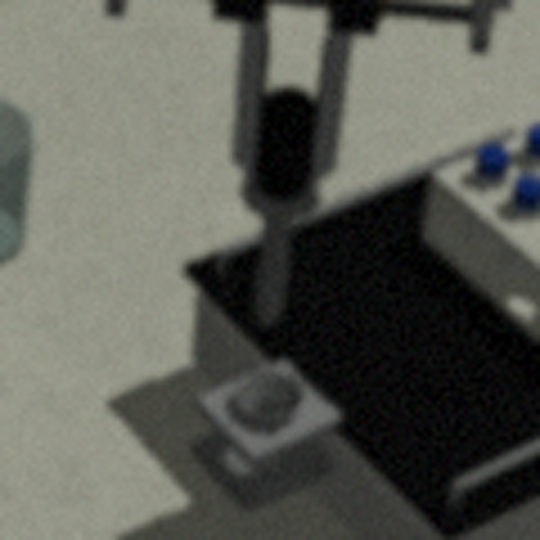

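The wrist crop shows the rim centre at about (322.3,189.3) and the tip at about (318.5,201.5), against (321.4,189.4) and (319.2,201.6) expected. The tip needs about 4.4 mm along +y of the tool. The scene crop shows the pin upright above the cup. Descending.

arm_command:
  increments:
    - [0, [0, 0.11, 0.3], [0, 0, 0]]
    - [0, [0, 0, 0.4], [0, 0, 0]]
    - [0, [0, 0, 0.4], [0, 0, 0]]
    - [0, [0, 0, 0.1], [0, 0, 0]]
    - [0, [0, 0, 0], [0, 0, 0]]

```text
t: 6.05
tool_pos: [0.6442, 0.0643, 0.1947]
orientation: [-0.675, -3.066, 0.002]
wrist_force: [-0.2, -0.1, -0.7]
opening: 0.25
gripper_force: 40.0
```

Run:
```python
from h import *
o=manip.get_obs();print(o["tool_pos"],o["wrist_force"])
f,K,e,A,c=cam("wrist")
print(proj(K,e,A,[.644,.0625,.098]),proj(K,e,A,o["tool_pos"]-np.array([0,0,.092])))
cv2.imwrite("pics/w3.png",cv2.resize(f[140:240,270:370],None,fx=5,fy=5,interpolation=2)[...,::-1])
```

```text
[0.64421626 0.06427403 0.19468736] [-0.20624814 -0.14228297 -0.73664595]
[317.56206967 201.15296843] [319.29020526 201.7977599 ]
```

View pics/w3.png

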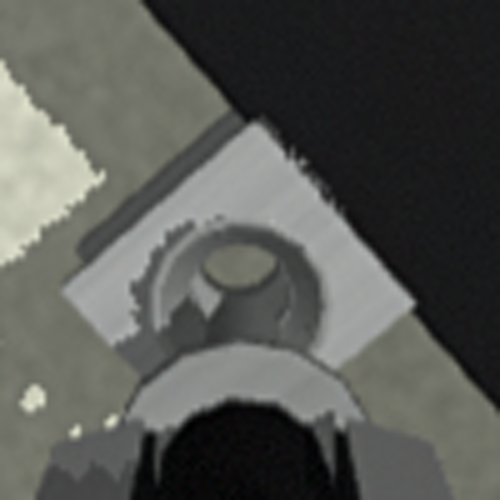

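The crop shows the rim centred at about (317.7,201) and the shank at about (319.3,202), so it is roughly 1.5 mm too far along +y of the tool and entering the funnel. I'll correct that and go on down.

arm_command:
  increments:
    - [0, [0, -0.04, 0.1], [0, 0, 0]]
    - [0, [0, 0, 0.25], [0, 0, 0]]
    - [0, [0, 0, 0.25], [0, 0, 0]]
    - [0, [0, 0, 0.25], [0, 0, 0]]
    - [0, [0, 0, 0.25], [0, 0, 0]]

```text
t: 6.52
tool_pos: [0.644, 0.063, 0.151]
orientation: [-0.674, -3.068, 0.0]
wrist_force: [-0.1, 0.1, -1.7]
opening: 0.25
gripper_force: 40.0
```

arm_command:
  increments:
    - [0, [0, 0, 0.25], [0, 0, 0]]
    - [0, [0, 0, 0.25], [0, 0, 0]]
    - [0, [0, 0, 0.2], [0, 0, 0]]
    - [0, [0, 0, 0.1], [0, 0, 0]]
    - [0, [0, 0, 0.05], [0, 0, 0]]

```text
t: 6.93
tool_pos: [0.644, 0.063, 0.1174]
orientation: [-0.674, -3.068, 0.001]
wrist_force: [-0.9, -0.4, -0.5]
opening: 0.253
gripper_force: 40.0
```

arm_command:
  increments:
    - [0, [0, 0, 0.06], [0, 0, 0]]
    - [0, [0, 0, 0], [0, 0, 0]]

```text
t: 7.1
tool_pos: [0.644, 0.063, 0.1157]
orientation: [-0.674, -3.068, 0.0]
wrist_force: [-1.7, -0.1, -2.8]
opening: 0.248
gripper_force: 40.0
```

arm_command:
  increments:
    - [0, [0, 0, 0.06], [0, 0, 0]]
    - [0, [0, 0, 0.04], [0, 0, 0]]
    - [0, [0, 0, 0], [0, 0, 0]]

```text
t: 7.35
tool_pos: [0.6444, 0.0632, 0.1124]
orientation: [0.674, 3.068, 0.001]
wrist_force: [-4.9, 0.8, 5.4]
opening: 0.247
gripper_force: 40.0
```

arm_command:
  increments:
    - [0.4, [0, 0, 0], [0, 0, 0]]
    - [0.5, [0, 0, 0], [0, 0, 0]]
    - [0.6, [0, 0, 0], [0, 0, 0]]
    - [0.8, [0, 0, 0], [0, 0, 0]]
    - [0.8, [0, 0, 0], [0, 0, 0]]

```text
t: 7.77
tool_pos: [0.6443, 0.0629, 0.1119]
orientation: [0.675, 3.068, -0.0]
wrist_force: [0.2, 0.1, -0.0]
opening: 0.569
gripper_force: 0.0
```

arm_command:
  increments:
    - [0.8, [0, 0, 0], [0, 0, 0]]
    - [0.8, [0, 0, -0.3], [0, 0, 0]]
    - [0.8, [0, 0, -0.8], [0, 0, 0]]
    - [0.8, [0, 0, -0.9], [0, 0, 0]]
    - [0.8, [0, 0, -0.9], [0, 0, 0]]

```text
t: 8.18
tool_pos: [0.6439, 0.0627, 0.23]
orientation: [-0.675, -3.068, 0.001]
wrist_force: [0.1, -0.1, 1.1]
opening: 0.8
gripper_force: 0.0
```

Run:
```python
from h import *
o=manip.get_obs();print(o["tool_pos"],o["wrist_force"],o["opening"])
f,K,e,A,c=cam("wrist");g,K2,e2,A2,c=cam("scene")
print(proj(K,e,A,[.644,.0625,.153]))
u,v=proj(K2,e2,A2,[.644,.0625,.12]).astype(int)
for z in(.098,.153):print(proj(K2,e2,A2,[.644,.0625,z])-[u-40,v-40])
a=cv2.resize(f[140:260,260:380],(400,400));b=cv2.resize(g[v-40:v+40,u-40:u+40],(400,400))
cv2.imwrite("pics/end.png",np.hstack([a,b])[...,::-1])
```

```text
[0.64385479 0.06272562 0.23002284] [ 0.11934742 -0.06846479  1.07460529] 0.799899199255709
[319.09709361 205.9458281 ]
[39.89376291 47.71327056]
[41.69580156 29.92274429]
```

View pics/end.png

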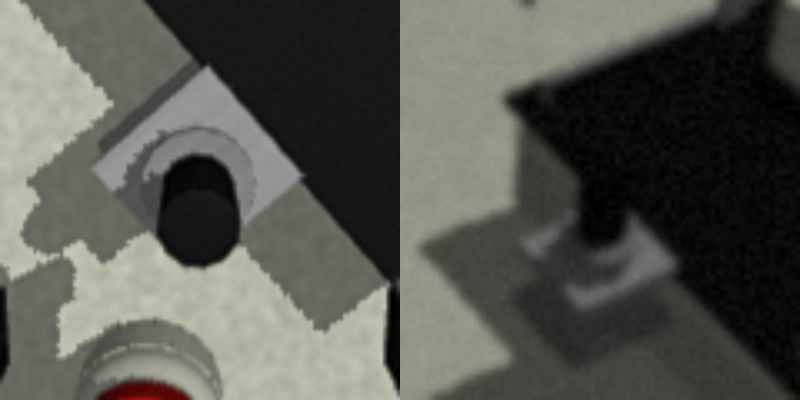

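The wrist crop shows the pin standing upright with its handle top at about (320,208). The scene crop shows the collar down on the cup and the gripper clear.

```bash
python3 -c "
from station import manip
print(manip.sign_off())"
```

```text
the job is handed in; nothing more can be done
None
```

The long pin is down through the cup and the base's ear, with its collar resting on the cup in the last camera pictures, released and with the gripper clear; I handed the job in about 8 s into the 38 s, and the hand-in returned no verdict.

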